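# Take the filter out of a fluorometer and hold it up for inspection

### The arm

A 6-joint arm with a two-finger parallel gripper is mounted at the origin on a cart in front of the work surface, level with it; the furniture and walls round the work are solid. World frame = base frame: x ahead of the robot, y to its left, z up, the work surface at z = 0. Lengths are in m, angles in rad, forces in N, time in s.
With the tool pointing down it reaches from about 0.4 to 0.825 m from the base axis. Payload 7 kg.
Tool frame: the origin (TCP) lies where the fingers leave the gripper's body, on its centre line; the fingertips stand 66 mm ahead of it and the grasp point (between the pads) lies manip.tcp_to_grasp ahead of it (manip.tcp_to_grasp is the distance from the TCP to the grasp point, in m); z points along the fingers, y is the line along which they close (so a half turn about z gives the same grasp; the last joint's range is limited). The gripper opens to 88 mm and grips with 3 to 60 N. Pads are 19 mm wide; open, the fingers measure 130 mm over their backs; the gripper's body (78 mm by 193 mm) begins 47 mm behind the grasp point.
Start: joints at [1.622, 0.359, 0.012, 0, -1.224, -0.288], TCP at [0.158, 0.656, 0.292] pointing down, gripper open.
Joint ranges: [-3.07, 3.07], [-1.43, 2.12], [-1.02, 1.25], [-3.03, 1.67], [-3.05, -0], [-3.03, 3.03]. Speed limits (rad/s): [2.39, 2.39, 3.01, 3.14, 3.14, 3.14].

### API

Orientations are given as a unit quaternion [w, x, y, z].
In Python, from workcell import manip, optics, workorder gives the robot as it stands.
- The arm moves only by the shell command python3 -m jog 'ROWS' [OPENING] [FORCE]. ROWS is JSON, a list of rows, each an object of numbers: "x", "y", "z": the shift along the tool's x, y, z in m; "ax", "ay", "az": the turn, a rotation vector about the tool's x, y, z in rad. In form: [{"x": .., "y": .., "z": .., "ax": .., "ay": .., "az": ..}, ...]. A call has 1 to 12 rows; each row is the pose to reach, as a shift and turn from the pose commanded when the call began, along the tool's axes at that moment; what a row does not reach only later rows make up. A row lasts 1/8 s, in which the tool goes at most 62.5 mm and 10.7 degrees, less where a joint would pass 70% of its speed; a pose out of reach is approached as far as the arm can. A call with a gripper value outside its range is refused whole. OPENING is the opening, from -1 (shut) to 1 (fully open), set as the call begins (- or left out, the last holds). The fingers move at their own pace and stop on an object; FORCE is the grip in N (left out, the last holds). Time passes only in rows, so rows that repeat a pose let the fingers close. It gives the time, the measured TCP pose, the force, the opening and the grip force at its end, in the units of the state.
- manip.get_obs(): the state, without advancing time (a new reading comes with each control period).
- optics.grab_frame(name): name is "scene" or "top" or "wrist"; returns the picture (384x512x3 uint8, red, green, blue); there is no depth.
- optics.camera_model(name): a dict with "mtx" (3x3 intrinsics, pixels), "rvec" (rotation vector, rad) and "tvec" (3), from world to camera coordinates, as OpenCV has them; the wrist camera has in their place "hand_eye" (4x4, takes a point from camera to tool coordinates, whose origin is the TCP and whose axes are the flange's). Camera axes: x right, y down, z forward; pixel columns grow to the right and rows downward; lengths in m; the calibration is good to about 2 mm. A picture is of the moment at which its call begins: read the wrist's pose just before it. camera_model takes no time and is no camera call.
- workorder.hand_in(): hands the job in; it is judged then, once.
The state is a dict: "clock": time; "q": joint angles; "dq": joint speeds; "joint_torque": joint torques, N m; "tcp_pos": TCP position; "tcp_rot": TCP orientation; "contact_force": force on the tool from outside, world axes, zero at the start; "torque": the same for the moment, N m; "opening": opening from 0.0 (shut) to 1.0 (fully open); "finger_force": force on a finger pad.
Only numpy, scipy, OpenCV 4.12 (cv2) and the standard library are available. Lean on these libraries where they do the work, as an engineer would, in place of code of your own. Each camera call takes 0.05 s, during which the arm holds its last target. There are 200 camera calls.

### The job

Take the optical filter out of the fluorometer for inspection: first shield its light detector by pushing the solid dark slide from the accessory block (not the one with a window) fully home in the open slot on top of the instrument and letting go of it, and only then swing the hinged cover up until it stands upright and draw out the filter slide beneath. Finish while still holding the filter slide: hold it still and upright beside the instrument, not over it, its glass about 20 to 25 cm above the bench and facing the front edge of the bench. Leave the dark slide in, the cover open and everything else where it was.

Things in the scene. Friction and masses are not known exactly. Their poses are not given: they have to be found in the camera images.
- instrument: fixed bench fluorometer, white with grey side panels, 208 x 236 mm; origin under its centre on the bench; x from its sloping front panel (nearest the robot) to its rear, y to its left, z up. Flat top (deck) at z = 90 mm: bare slot for the dark slide on the left (+y) half, grey cover on the right half. A round detector housing sticks out of the left side to y = 166 mm, below the deck.
- slide_slot (a point): centre of the mouth of the dark slide's slot, on the deck, axes as the instrument's. The slot is a vertical shaft 49 mm long (x), 7.5 mm wide (y), 60 mm deep, its mouth flared by 5 mm all round to 59 x 17.5 mm
- dark_slide: loose black plate, 60 g: solid blade 46 mm wide (x), 5 thick (y), 55 long below a flat cap 66 x 22 x 5 mm; on the cap a square grip tab 30 wide (x), 8 thick (y), 34 tall. Origin: centre of the cap's underside, z up. Starts upright in a slot (26 mm deep, 0.8 mm play) of the block, origin at z = 63 mm. Fully home, the cap lies on the deck, origin at slide_slot; either way round will do.
- aperture_slide: loose black plate with the same blade and cap as the dark slide, but with a rectangular window through the blade and a round-topped tab (34 mm wide, 8 mm thick); it stands in the block's other slot, 80 mm from the dark slide; leave alone
- block: fixed grey accessory block, 170 mm (its x) x 48 mm (y) x 34 mm high; origin under its centre on the bench; its two slots lie in line along its x, centred 40 mm either side of the origin
- cover (a joint): angle (rad) of the instrument's cover: 0 closed, 1.57 upright, stop at 1.75; the front edge lifts up and back about the hinge along the instrument's y at the cover's rear. Stiff hinge (0.13 N m): the cover stays at whatever angle it is left
- cover_hinge (a point): point on the hinge line, middle of the cover's width, 1 mm above the deck, axes as the instrument's (it does not turn with the cover). Closed, the cover's top face is 131 mm and the top of its fin 163 mm above the bench
- cover_grip (a point): grip point in the upright fin on the cover's top, 26 mm above the top face, axes turn with the cover; closed it lies 81 mm in front of (-x) and 66 mm above cover_hinge. Fin 34 mm long (x), 10 thick (y), 32 tall. Cover: hollow hood 107 (x) x 92 x 40 mm. Pinched by the fin's sides (fingers closing along y) it can turn between the pads while the tool stays upright
- filter_slot (a point): centre of the mouth of the filter's slot (47 x 7.5 mm shaft) on the deck under the cover, 72 mm in front of the hinge line; axes as the instrument's
- filter_slide: loose, 50 g, under the closed cover: black frame 44 mm wide (x), 6 thick (y), 57 tall with a round glass of 33 mm; bare metal pull tab on top 24 wide (x), 8 thick (y), 32 tall. Origin: centre of the glass, z up, y square to the glass; frame reaches 28.5 mm below it, tab from 28.5 to 60.5 mm above. Starts in filter_slot, origin 26.5 mm below the deck, tab standing out above; draws straight up
- beaker_250: loose glass-clear beaker, 75 x 82 x 95 mm, on the bench; leave alone; origin under its centre
- sample_cup: loose specimen cup with a red lid, diameter 59, height 66 mm; leave alone; origin under its centre
- dropper: loose amber dropper bottle, diameter 41, height 114 mm; leave alone; origin under its centre
- bench_mid (a point): a fixed point on the bench top straight in front of the robot, x = 0.5 m; its axes are the world's: x points away from the robot and the bench's front edge, y to the left, z up
Mind the look-alikes: they are no part of the job. Leave any blue or purple look-alike of the dark_slide alone.

How it is judged:
On the way, in this order (a step that is already met when the one before it is completed fails the run):
1. the dark slide is fully home in the instrument's slot and let go (distance between dark_slide and slide_slot below 0.004 m and angle between dark_slide's own z axis and vertical below 0.1 rad and contact force between the fingers and dark_slide below 0.1 N), for 0.2 s.
2. the cover is swung open until it stands upright (value of joint cover above 1.4 rad), for 0.2 s.
3. the filter slide is drawn clear of its slot (z of filter_slide in the frame of filter_slot above 0.03 m and contact force between the fingers and filter_slide above 0.5 N), for 0.2 s.
At the end, for the whole second after the job is handed in: filter slide held still by the fingers alone, glass centre 0.18-0.28 m high, outside the instrument's outline seen from above, upright within 0.25 rad, its y along world x within 0.35 rad; dark slide home in its slot within 4 mm; cover open beyond 1.35 rad (contact force between the fingers and filter_slide above 0.5 N and height (world z) of filter_slide between 0.18 and 0.28 m and (x of filter_slide in the frame of instrument above 0.11 m or x of filter_slide in the frame of instrument below -0.125 m or y of filter_slide in the frame of instrument above 0.13 m or y of filter_slide in the frame of instrument below -0.13 m) and angle between filter_slide's own z axis and vertical below 0.25 rad and angle between the y axis of filter_slide and the x axis of bench_mid, either way round below 0.35 rad and linear speed of filter_slide below 0.03 m/s and contact force between filter_slide and instrument below 0.1 N and contact force between filter_slide and block below 0.1 N and distance between dark_slide and slide_slot below 0.004 m and angle between dark_slide's own z axis and vertical below 0.1 rad and value of joint cover above 1.35 rad); the arm keeps its last pose, push and grip.
It fails at once if the cover was lifted while the detector was not shielded by the dark slide (value of joint cover above 0.15 rad and distance between dark_slide and slide_slot above 0.006 m).
It fails at once if the aperture slide was disturbed (distance of aperture_slide from where it was at the start of the episode above 0.015 m).
It fails at once if the beaker was disturbed (distance of beaker_250 from where it was at the start of the episode above 0.03 m).
It fails at once if the sample cup was disturbed (distance of sample_cup from where it was at the start of the episode above 0.03 m).
It fails at once if the dropper bottle was disturbed (distance of dropper from where it was at the start of the episode above 0.03 m).
It also fails if it takes over 72 s, if anything falls off the work surface, if the arm or the gripper's body presses on something with over 40 N, if the wrist force passes 120 N, or if a joint passes its speed limit or range.

## Working session

There is one attempt and no reset: what is moved stays moved. The work goes in short steps, Python scripts to look and compute and a shell command to move; the robot and the scene stay as the last step left them, time stands still between calls to the robot, and variables do not carry over. Pictures are saved under pics/ and viewed, at most 12 in all, crops included, and the job is handed in when it is done.

```bash
mkdir -p pics
python3 - <<'E'
from workcell import manip, optics
import cv2,numpy as np
print(manip.get_obs(), manip.tcp_to_grasp)
for n in ("scene","top","wrist"):
    im=optics.grab_frame(n); cv2.imwrite(f"pics/{n}0.png",im[:,:,::-1]); m=optics.camera_model(n)
    print(n,{k:np.round(v,4).tolist() for k,v in m.items() if k in("mtx","rvec","tvec","hand_eye")})
a=cv2.imread("pics/scene0.png");b=cv2.imread("pics/top0.png")
E
```

```text
{'clock': 0.0, 'q': array([ 1.62211591e+00,  3.59395391e-01,  1.10660539e-02, -3.12790230e-04,
       -1.22409852e+00, -2.88099887e-01]), 'dq': array([-0.00062227, -0.00061646,  0.00110755, -0.00064945,  0.0002287 ,
        0.0011279 ]), 'joint_torque': array([ 1.17076328e-03, -5.82722104e+01,  2.93057531e+01,  6.99724495e+00,
        7.05740356e-03, -1.55809826e-04]), 'tcp_pos': array([0.15827594, 0.65579815, 0.29122696]), 'tcp_rot': array([ 8.28881098e-04,  9.92993434e-01, -1.18166630e-01, -7.15404686e-06]), 'contact_force': array([ 0.4235773 ,  0.29964213, -0.37305051]), 'torque': array([ 0.05879384, -0.01552142, -0.02866311]), 'finger_force': 0.0, 'opening': 1.0005810375106106} 0.0468
scene {'mtx': [[442.5932, 0.0, 258.833], [0.0, 442.5932, 190.5376], [0.0, 0.0, 1.0]], 'rvec': [1.9754, -0.9381, 0.519], 'tvec': [-0.386, 0.2956, 0.9236]}
top {'mtx': [[351.3759, 0.0, 252.8853], [0.0, 351.3759, 191.9603], [0.0, 0.0, 1.0]], 'rvec': [2.1225, -2.142, 0.2415], 'tvec': [-0.0771, 0.5447, 1.0117]}
wrist {'mtx': [[318.6786, 0.0, 250.6516], [0.0, 318.6786, 197.0679], [0.0, 0.0, 1.0]], 'hand_eye': [[-0.0007, -0.9667, -0.2561, 0.0691], [1.0, -0.0004, -0.0013, 0.0013], [0.0012, -0.2561, 0.9667, -0.0937], [0.0, 0.0, 0.0, 1.0]]}
```

View pics/scene0.png

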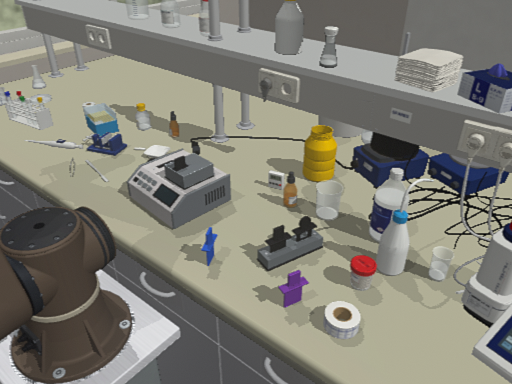

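View pics/top0.png

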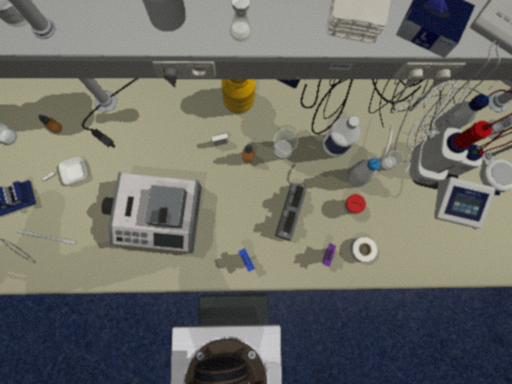

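The scene picture shows the fluorometer at about (180,185), the block at (290,245) with its round-topped slide at the far right end, and blue and purple look-alikes on the bench. In the top view the instrument is at (155,212) and the block at (291,211). Next I zoom in to pick exact points.

Run:
```python
import cv2,numpy as np
a=cv2.imread("pics/scene0.png");b=cv2.imread("pics/top0.png")
def c(im,u,v,w,h,s):
    o=cv2.resize(im[v:v+h,u:u+w],None,fx=s,fy=s,interpolation=cv2.INTER_CUBIC)
    for k in range(0,w,10): cv2.putText(o,str(u+k),(k*s,8),0,.3,(0,0,255),1);cv2.line(o,(k*s,10),(k*s,14),(0,0,255),1)
    for k in range(0,h,10): cv2.putText(o,str(v+k),(0,k*s+4),0,.3,(0,0,255),1)
    return o
r1=np.hstack([c(b,100,168,100,88,4),c(b,260,178,100,88,4)])   # 400x352
r2=np.hstack([c(a,124,140,110,82,3)[:246],c(a,244,206,100,82,4)[:246,:]])
r2=cv2.copyMakeBorder(r2,0,0,0,800-r2.shape[1],0)
cv2.imwrite("pics/z1.png",np.vstack([r1,r2]))
```

```text
(no output)
```

View pics/z1.png

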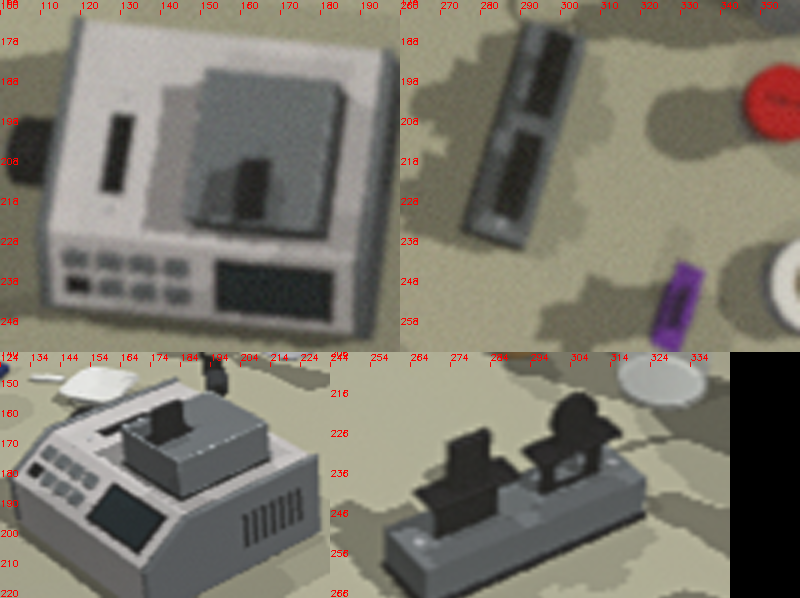

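The top view gives the dark slide's slot at about (129.4,206), the cover top face at about (166,206), and the block's corners. The square-tab slide is the one at the block's near end. I compute the positions from these.

```bash
cat > h.py <<'E'
import numpy as np,cv2
from workcell import manip,optics
from scipy.spatial.transform import Rotation as R
def quat(q): return R.from_quat([q[1],q[2],q[3],q[0]])
def cam(n,obs=None):
    m=optics.camera_model(n);K=np.array(m["mtx"])
    if n=="wrist":
        H=np.array(m["hand_eye"]); T=np.eye(4);T[:3,:3]=quat(obs["tcp_rot"]).as_matrix();T[:3,3]=obs["tcp_pos"]
        W=np.linalg.inv(T@H); return K,W[:3,:3],W[:3,3]
    return K,cv2.Rodrigues(np.array(m["rvec"],float))[0],np.array(m["tvec"],float).ravel()
def onplane(c,p,z):
    K,Rm,t=c; d=Rm.T@np.linalg.solve(K,[p[0],p[1],1.]); o=-Rm.T@t
    return o+d*(z-o[2])/d[2]
def proj(c,P):
    K,Rm,t=c; q=(np.atleast_2d(P)@Rm.T+t)@K.T; return q[:,:2]/q[:,2:]
E
python3 - <<'E'
from h import *
np.set_printoptions(precision=4,suppress=True)
T=cam("top");S=cam("scene")
print("cams",-T[1].T@T[2],-S[1].T@S[2])
t1=lambda u,v:(100+u/4,168+v/4); t2=lambda u,v:(260+(u-400)/4,178+v/4-10)
s3=lambda u,v:(124+u/3,140+(v-352)/3); s4=lambda u,v:(244+(u-330)/4,206+(v-352)/4)
for n,p,z in [("slot rear",t1(124.5,115),.09),("slot front",t1(111,191),.09),
 ("cov RL",t1(205,68),.131),("cov RR",t1(343,85),.131),("cov FL",t1(187,222),.131),("cov FR",t1(318,237),.131),
 ("blk a",t2(525,20),.034),("blk b",t2(583,37),.034),("blk c",t2(523,250),.034),("blk d",t2(463,230),.034),
 ("panel RR",t1(397,50),.09),("panel RL",t1(72,15),.09)]: print(n,np.round(p,1),onplane(T,p,z))
for n,p,z in [("cov FL",s3(122,430),.131),("cov FR",s3(180,462),.131),("cov RR",s3(267,423),.131),("cov RL",s3(205,392),.131),
 ("finTop",s3(167,403),.163),("tabtop",s4(470,433),.102),("capL",s4(415,492),.068),("capR",s4(520,468),.068),
 ("blkFL",s4(388,536),.034),("blkFR",s4(437,563),.034),("blkRR",s4(646,479),.034)]: print("S",n,np.round(p,1),onplane(S,p,z))
E
```

```text
cams [ 0.3372 -0.0489  1.1   ] [-0.2391 -0.6864  0.749 ]
slot rear [131.1 196.8] [0.525  0.2717 0.09  ]
slot front [127.8 215.8] [0.4697 0.2782 0.09  ]
cov RL [151.2 185. ] [0.5504 0.2047 0.131 ]
cov RR [185.8 189.2] [0.5377 0.1083 0.131 ]
cov FL [146.8 223.5] [0.4426 0.2122 0.131 ]
cov FR [179.5 227.2] [0.4315 0.1227 0.131 ]
blk a [291.2 173. ] [ 0.6079 -0.2039  0.034 ]
blk b [305.8 177.2] [ 0.594  -0.2491  0.034 ]
blk c [290.8 230.5] [ 0.4279 -0.1964  0.034 ]
blk d [275.8 225.5] [ 0.4435 -0.1511  0.034 ]
panel RR [199.2 180.5] [0.5722 0.0762 0.09  ]
panel RL [118.  171.8] [0.5998 0.3138 0.09  ]
S cov FL [164.7 166. ] [0.4423 0.2054 0.131 ]
S cov FR [184.  176.7] [0.4366 0.1198 0.131 ]
S cov RR [213.  163.7] [0.5389 0.1095 0.131 ]
S cov RL [192.3 153.3] [0.5452 0.2007 0.131 ]
S finTop [179.7 157. ] [0.4671 0.1661 0.163 ]
S tabtop [279.  226.2] [ 0.454  -0.1906  0.102 ]
S capL [265.2 241. ] [ 0.4222 -0.1741  0.068 ]
S capR [291.5 235. ] [ 0.4815 -0.2097  0.068 ]
S blkFL [258.5 252. ] [ 0.4112 -0.1621  0.034 ]
S blkFR [270.8 258.8] [ 0.4107 -0.2006  0.034 ]
S blkRR [323.  237.8] [ 0.5596 -0.2551  0.034 ]
```

The slide tab is at about (0.453,-0.190), its block yaw -0.31. The slot is at about (0.497,0.275), instrument yaw about -0.115, and the fin at about (0.465,0.164). I'll move above the slot for a wrist view.

```bash
python3 -m jog '[{"x":0.02,"y":0.014},{"x":0.06,"y":0.042,"az":-0.03},{"x":0.11,"y":0.076,"az":-0.06},{"x":0.16,"y":0.111,"az":-0.09},{"x":0.21,"y":0.146,"az":-0.12},{"x":0.26,"y":0.181,"az":-0.12},{"x":0.31,"y":0.215,"az":-0.12},{"x":0.36,"y":0.25,"az":-0.12},{"x":0.4,"y":0.278,"az":-0.12},{"x":0.419,"y":0.291,"az":-0.12},{"x":0.419,"y":0.291,"az":-0.12},{"x":0.419,"y":0.291,"az":-0.12}]' -0.3
python3 - <<'E'
from h import *
import json
o=manip.get_obs(); im=optics.grab_frame("wrist"); cv2.imwrite("pics/w1.png",im[:,:,::-1])
json.dump({k:np.array(o[k]).tolist() for k in("tcp_pos","tcp_rot","q","opening")},open("w1.json","w"))
print(open("w1.json").read())
E
```

```text
{"tcp_pos": [0.158277972273941, 0.6558998799082482, 0.2914514301828681], "tcp_rot": [0.0006100990970330725, 0.9929979031144436, -0.11813040248291465, -1.4093772081064996e-05], "q": [1.6221338193829322, 0.3592094807041219, 0.011278949167407834, -0.00024871235087614303, -1.2240637049828307, -0.2880666573015384], "opening": 1.0019757914797893}$[0]: bad value
```

View pics/w1.png

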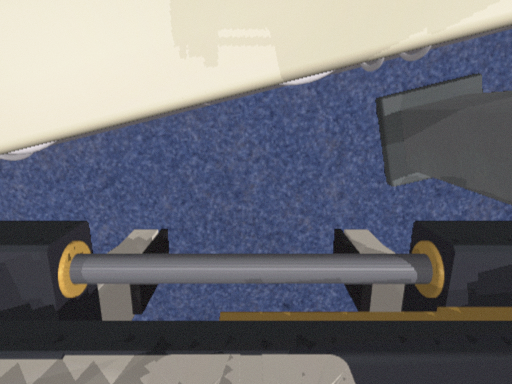

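The call was refused because it wants every key, so the picture shows only the floor and the fingers. I'll repeat it with full rows.

```bash
python3 -m jog '[{"x":0.02,"y":0.014,"z":0,"ax":0,"ay":0,"az":0},{"x":0.06,"y":0.042,"z":0,"ax":0,"ay":0,"az":-0.03},{"x":0.11,"y":0.076,"z":0,"ax":0,"ay":0,"az":-0.06},{"x":0.16,"y":0.111,"z":0,"ax":0,"ay":0,"az":-0.09},{"x":0.21,"y":0.146,"z":0,"ax":0,"ay":0,"az":-0.12},{"x":0.26,"y":0.181,"z":0,"ax":0,"ay":0,"az":-0.12},{"x":0.31,"y":0.215,"z":0,"ax":0,"ay":0,"az":-0.12},{"x":0.36,"y":0.25,"z":0,"ax":0,"ay":0,"az":-0.12},{"x":0.4,"y":0.278,"z":0,"ax":0,"ay":0,"az":-0.12},{"x":0.419,"y":0.291,"z":0,"ax":0,"ay":0,"az":-0.12},{"x":0.419,"y":0.291,"z":0,"ax":0,"ay":0,"az":-0.12},{"x":0.419,"y":0.291,"z":0,"ax":0,"ay":0,"az":-0.12}]' -0.3
cat > snap.py <<'E'
from h import *
import json,sys
n=sys.argv[1]
o=manip.get_obs(); im=optics.grab_frame("wrist"); cv2.imwrite(f"pics/{n}.png",im[:,:,::-1])
json.dump({k:np.array(o[k]).tolist() for k in("tcp_pos","tcp_rot","q","opening")},open(f"{n}.json","w"))
print(open(f"{n}.json").read())
E
python3 snap.py w2
```

```text
clock: 1.7
tcp_pos: [0.4971, 0.2746, 0.2922]
tcp_rot: [-0.0, 0.998, -0.059, -0.0]
contact_force: [0.0, 0.0, -0.2]
opening: 0.352
finger_force: 0.0
{"tcp_pos": [0.4971426578421478, 0.2746214218175155, 0.2921936372229498], "tcp_rot": [-5.9834684889444254e-05, 0.9982804769140792, -0.058618126245218984, -3.327925330467395e-05], "q": [0.8490880768297339, 0.1835136010803981, -0.22847272389858672, -0.00013763487602066972, -1.15875666078386, 0.6044598707546668], "opening": 0.3523432757350032}
```

View pics/w2.png

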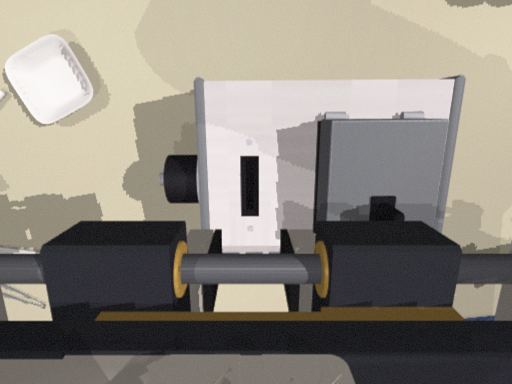

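The wrist view shows the slot at about (250,186), the cover's rear edge at row 120 and the deck's rear edge at row 81. All of them are nearly square to the image. I measure these edges precisely.

Run:
```python
from h import *
import json
np.set_printoptions(precision=4,suppress=True)
o=json.load(open("w2.json")); C=cam("wrist",o); im=cv2.imread("pics/w2.png"); g=cv2.cvtColor(im,6).astype(int)
print(g[186,232:270]);print(g[148:225:1,250])
m=np.zeros_like(g,np.uint8); m[150:225,230:270]=(g[150:225,230:270]<110)
n,l,st,ce=cv2.connectedComponentsWithStats(m); k=1+np.argmax(st[1:,4]);print(st[k],ce[k])
x,y,w,h=st[k][:4]; 
P=lambda u,v,z: onplane(C,(u,v),z)
a,b,c,d=[P(*p,.09) for p in((x-.5,y-.5),(x+w-.5,y-.5),(x+w-.5,y+h-.5),(x-.5,y+h-.5))]
print("slot",a,b,c,d,"ctr",(a+b+c+d)/4,"w",np.linalg.norm(a-b),"l",np.linalg.norm(a-d),cv2.minAreaRect(cv2.findNonZero((l==k).astype(np.uint8))))
for nm,p,z in [("deckRL",(205,81),.09),("deckRR",(455,79),.09),("covRL",(320,121),.131),("covRR",(443,119),.131),("finrear",(371,196.5),.163),("finrearR",(396,196),.163)]: print(nm,P(*p,z))
# dark slide predicted
```

```text
[234 233 234 234 233 234 235 237 162  66  30  34  34  33  13  24  15  23
  24  14  17  17  29  26  24  14  84 228 236 234 232 233 233 234 234 234
 233 233]
[232 232 230 231 232 233 234 195  80  20  25  23  20  21  21  21  22  16
  24  18  11  27  25  21  17  17  15  22  12  16  14  22  11  28  17  19
  21  17  24  19  19  26  17   3  18  22  11  21  15  21  13  22   7  20
  18  26   7  10  19  20   1  27  32  35  27  36  24  60 177 235 233 234
 234 234 234 233 233]
[ 241  156   18   60 1074] [249.5317 185.4004]
slot [0.5284 0.2795 0.09  ] [0.5265 0.2629 0.09  ] [0.4683 0.2694 0.09  ] [0.4704 0.2868 0.09  ] ctr [0.4984 0.2746 0.09  ] w 0.01671109087107825 l 0.05852430905962997 ((249.5, 185.49998474121094), (16.999996185302734, 58.99999237060547), 0.0)
deckRL [0.5968 0.3021 0.09  ]
deckRR [0.5727 0.0849 0.09  ]
covRL [0.5529 0.2127 0.131 ]
covRR [0.5432 0.1178 0.131 ]
finrear [0.4971 0.186  0.163 ]
finrearR [0.4953 0.1681 0.163 ]
```

Slot centre is (0.4984,0.2746) and yaw -0.116; the mouth measures 58.5x16.7 mm, which matches the flare. Next I look at the dark slide from above.

```bash
python3 -m jog '[{"x":0,"y":0.02,"z":0,"ax":0,"ay":0,"az":0},{"x":0,"y":0.07,"z":0,"ax":0,"ay":0,"az":0.03},{"x":-0.01,"y":0.13,"z":0,"ax":0,"ay":0,"az":0.06},{"x":-0.01,"y":0.19,"z":0,"ax":0,"ay":0,"az":0.09},{"x":-0.02,"y":0.25,"z":0,"ax":0,"ay":0,"az":0.12},{"x":-0.02,"y":0.31,"z":0,"ax":0,"ay":0,"az":0.15},{"x":-0.03,"y":0.37,"z":0,"ax":0,"ay":0,"az":0.18},{"x":-0.03,"y":0.42,"z":0,"ax":0,"ay":0,"az":0.195},{"x":-0.03,"y":0.455,"z":0,"ax":0,"ay":0,"az":0.195},{"x":-0.03,"y":0.467,"z":0,"ax":0,"ay":0,"az":0.195},{"x":-0.03,"y":0.467,"z":0,"ax":0,"ay":0,"az":0.195},{"x":-0.03,"y":0.467,"z":0,"ax":0,"ay":0,"az":0.195}]'
python3 snap.py w3
```

```text
clock: 3.25
tcp_pos: [0.4132, -0.1846, 0.2922]
tcp_rot: [-0.0, 0.988, -0.155, 0.0]
contact_force: [0.7, -0.5, 0.3]
opening: 0.35
finger_force: 0.0
{"tcp_pos": [0.41318398773057546, -0.18462281250937132, 0.2921776871846039], "tcp_rot": [-9.051624151731141e-05, 0.9879373269852174, -0.15485421016579684, 5.787953545170524e-05], "q": [0.017318501837418312, -0.017278167575485916, -0.45298059872620994, -0.0001747718451148657, -1.1349487396861355, 1.2425918332033805], "opening": 0.3500053388196949}
```

View pics/w3.png

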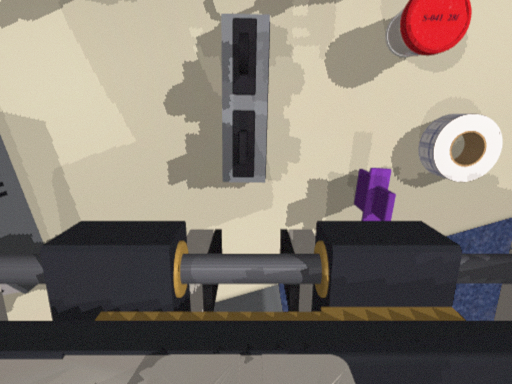

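The wrist view shows the block nearly straight in the image. The dark slide's cap is at about (243,143) with its narrow tab on it, and the aperture slide is further out at (244,55). I measure the edges.

Run:
```python
from h import *
import json
np.set_printoptions(precision=4,suppress=True)
o=json.load(open("w3.json")); C=cam("wrist",o); im=cv2.imread("pics/w3.png"); g=cv2.cvtColor(im,6)
m=((g<70)*1).astype(np.uint8); m[:,:226]=0;m[:,262:]=0;m[:5]=0;m[185:]=0
n,l,st,ce=cv2.connectedComponentsWithStats(m)
for k in range(1,n):
    if st[k,4]>200: print(st[k],ce[k],cv2.minAreaRect(cv2.findNonZero((l==k).astype(np.uint8))))
for v in (115,150,170): print(v,g[v,216:274])
yaw=2*np.arctan2(o["tcp_rot"][2],o["tcp_rot"][1]);print("toolyaw",yaw)
# predicted projection of slide features for guess
def pr(x,y,a):
    c,s=np.cos(a),np.sin(a)
    L=lambda X,Y,Z:(x+c*X-s*Y,y+s*X+c*Y,Z)
    pts=[L(X,Y,.068) for X in(-.033,.033) for Y in(-.011,.011)]+[L(X,Y,.102) for X in(-.015,.015) for Y in(-.004,.004)]
    return proj(C,np.array(pts))
print(pr(.452,-.19,-.31))
b=cv2.resize(im[5:195,205:285],None,fx=5,fy=5,interpolation=2)[350:,:]; b=cv2.convertScaleAbs(b,alpha=2.5); cv2.imwrite("pics/z3.png",b);print(b.shape)
```

```text
[ 232   18   25   77 1788] [244.0235  55.8166] ((243.726318359375, 56.00426483154297), (23.86367416381836, 76.26943969726562), 1.080924153327942)
[ 232  110   23   67 1475] [242.9912 143.1959] ((243.0, 143.0), (21.999996185302734, 65.99998474121094), 0.0)
115 [133 131 134 133 132 132 140 144 144 142 144 146 144 142 146 143  98  52
  40  47  43  37  42  38  39  39  40  38  41  40  41  39  40  41  44  43
  45  38  44 100 120 125 129 128 125 129 123 124 133 134 132 115 172 186
 183 185 187 179]
150 [128 124 128 129 127 131 104  91  89  87  88  89  88  87  87  89  62  28
  29  29  31  19  23  38  40  40  41  40  43  34  29  28  40  30  31  35
  35  33  67 110 113 109 111 119 127 123 127 127 127 119 113 172 182 185
 184 185 181 188]
170 [129 125 130 128 129 130 102  89  85  86  86  84  91  93 103 124  87  38
  31  37  32  33  36  32  38  35  37  34  32  35  38  32  34  34  34  32
  37  43  83 108 111 106 108 114 113 107 111 113 105  93 153 168 166 169
 182 185 189 184]
toolyaw -0.31095976524105656
[[254.0412 177.4181]
 [232.3744 177.4474]
 [254.1152 110.0322]
 [231.2544 110.0714]
 [246.6032 165.1707]
 [237.6923 165.1833]
 [246.435  131.0952]
 [237.2783 131.1098]]
(600, 400, 3)
```

View pics/z3.png

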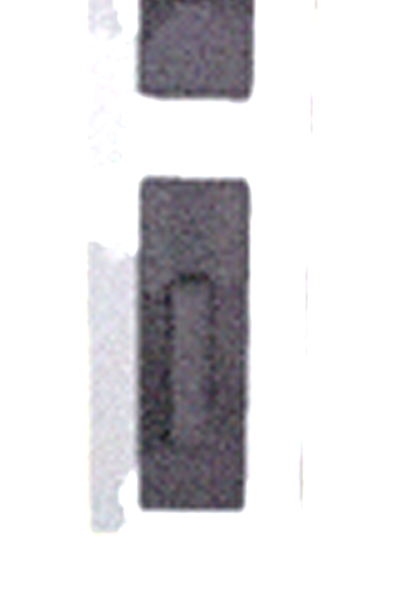

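The measured edges match the guess to within 1 mm, with the slide at (0.4527,-0.190) and yaw about -0.32. I'll descend and grip.

```bash
python3 -m jog '[{"x":0.015,"y":-0.003,"z":0,"ax":0,"ay":0,"az":0.01},{"x":0.0393,"y":-0.0068,"z":0.01,"ax":0,"ay":0,"az":0.01},{"x":0.0393,"y":-0.0068,"z":0.04,"ax":0,"ay":0,"az":0.01},{"x":0.0393,"y":-0.0068,"z":0.08,"ax":0,"ay":0,"az":0.01},{"x":0.0393,"y":-0.0068,"z":0.115,"ax":0,"ay":0,"az":0.01},{"x":0.0393,"y":-0.0068,"z":0.14,"ax":0,"ay":0,"az":0.01},{"x":0.0393,"y":-0.0068,"z":0.153,"ax":0,"ay":0,"az":0.01},{"x":0.0393,"y":-0.0068,"z":0.153,"ax":0,"ay":0,"az":0.01},{"x":0.0393,"y":-0.0068,"z":0.153,"ax":0,"ay":0,"az":0.01}]'
z='{"x":0,"y":0,"z":0,"ax":0,"ay":0,"az":0}'
python3 -m jog '[{"x":0,"y":0,"z":0,"ax":0,"ay":0,"az":0},{"x":0,"y":0,"z":0,"ax":0,"ay":0,"az":0},{"x":0,"y":0,"z":0,"ax":0,"ay":0,"az":0},{"x":0,"y":0,"z":0,"ax":0,"ay":0,"az":0},{"x":0,"y":0,"z":0,"ax":0,"ay":0,"az":0},{"x":0,"y":0,"z":0,"ax":0,"ay":0,"az":0}]' -1 25
```

```text
clock: 4.42
tcp_pos: [0.4536, -0.1909, 0.14]
tcp_rot: [-0.0, 0.987, -0.16, 0.001]
contact_force: [0.4, -0.1, 0.2]
opening: 0.351
finger_force: 0.0
clock: 5.18
tcp_pos: [0.453, -0.1908, 0.1396]
tcp_rot: [-0.0, 0.987, -0.16, 0.0]
contact_force: [-0.7, 3.9, 5.6]
opening: 0.091
finger_force: 25.0
```

```bash
python3 -m jog '[{"x":0,"y":0,"z":-0.01,"ax":0,"ay":0,"az":0},{"x":0,"y":0,"z":-0.03,"ax":0,"ay":0,"az":0},{"x":0,"y":0,"z":-0.06,"ax":0,"ay":0,"az":0},{"x":0,"y":0,"z":-0.1,"ax":0,"ay":0,"az":0},{"x":0,"y":0,"z":-0.14,"ax":0,"ay":0,"az":0},{"x":0,"y":0,"z":-0.175,"ax":0,"ay":0,"az":0},{"x":0,"y":0,"z":-0.19,"ax":0,"ay":0,"az":0},{"x":0,"y":0,"z":-0.19,"ax":0,"ay":0,"az":0}]'
python3 -m jog '[{"x":-0.005,"y":-0.02,"z":-0.19,"ax":0,"ay":0,"az":0}]' >/dev/null 2>&1 <<<''
python3 - <<'E'
from h import *
o=manip.get_obs();print(o["tcp_pos"],o["tcp_rot"],o["opening"],o["finger_force"])
E
```

```text
clock: 6.18
tcp_pos: [0.4527, -0.191, 0.3297]
tcp_rot: [-0.0, 0.987, -0.16, 0.001]
contact_force: [-0.9, -0.6, -1.5]
opening: 0.093
finger_force: 25.0
[ 0.45074663 -0.1837001   0.38600095] [ 3.73811186e-05  9.86989401e-01 -1.60664935e-01 -6.22084429e-03] 0.09014378981479178 24.980944097042084
```

One stray lift row slipped in and raised the arm about 6 cm, which did no harm. Next I go over the slot.

```bash
python3 -m jog '[{"x":-0.005,"y":-0.02,"z":0,"ax":0,"ay":0,"az":0},{"x":-0.015,"y":-0.065,"z":0.01,"ax":0,"ay":0,"az":-0.03},{"x":-0.028,"y":-0.12,"z":0.02,"ax":0,"ay":0,"az":-0.06},{"x":-0.041,"y":-0.18,"z":0.03,"ax":0,"ay":0,"az":-0.1},{"x":-0.055,"y":-0.24,"z":0.04,"ax":0,"ay":0,"az":-0.13},{"x":-0.068,"y":-0.3,"z":0.05,"ax":0,"ay":0,"az":-0.16},{"x":-0.08,"y":-0.355,"z":0.06,"ax":0,"ay":0,"az":-0.19},{"x":-0.091,"y":-0.4,"z":0.06,"ax":0,"ay":0,"az":-0.2055},{"x":-0.099,"y":-0.435,"z":0.06,"ax":0,"ay":0,"az":-0.2055},{"x":-0.1021,"y":-0.4497,"z":0.06,"ax":0,"ay":0,"az":-0.2055},{"x":-0.1021,"y":-0.4497,"z":0.06,"ax":0,"ay":0,"az":-0.2055},{"x":-0.1021,"y":-0.4497,"z":0.06,"ax":0,"ay":0,"az":-0.2055}]'
python3 -m jog '[{"x":0,"y":0,"z":0.03,"ax":0,"ay":0,"az":0},{"x":0,"y":0,"z":0.06,"ax":0,"ay":0,"az":0},{"x":0,"y":0,"z":0.08,"ax":0,"ay":0,"az":0},{"x":0,"y":0,"z":0.085,"ax":0,"ay":0,"az":0},{"x":0,"y":0,"z":0.085,"ax":0,"ay":0,"az":0},{"x":0,"y":0,"z":0.085,"ax":0,"ay":0,"az":0}]'
python3 snap.py w4
```

```text
clock: 7.8
tcp_pos: [0.4983, 0.2737, 0.3307]
tcp_rot: [0.001, 0.998, -0.058, -0.0]
contact_force: [-0.5, -0.3, -0.1]
opening: 0.087
finger_force: 25.0
clock: 8.55
tcp_pos: [0.499, 0.2747, 0.2475]
tcp_rot: [-0.001, 0.998, -0.058, 0.001]
contact_force: [-0.3, 0.9, -0.7]
opening: 0.092
finger_force: 25.0
{"tcp_pos": [0.4990130908816353, 0.2747496160387737, 0.24747953640731257], "tcp_rot": [-0.0006501352448982007, 0.9983026043141746, -0.05823260330321961, 0.0006719049261856127], "q": [0.846848601777839, 0.2195487191631124, -0.28988012721670986, 0.0002910832225194225, -1.0595149097706826, 0.6072743533440678], "opening": 0.09233561738636917}
```

View pics/w4.png

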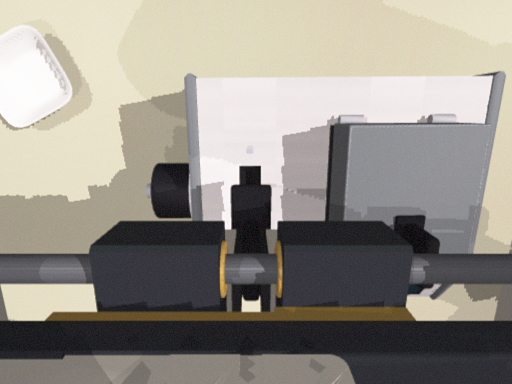

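The cap hangs centred over the slot: cap columns 231–271, slot 240–260. I'll lower it in.

```bash
python3 -m jog '[{"x":0,"y":0,"z":0.012,"ax":0,"ay":0,"az":0},{"x":0,"y":0,"z":0.024,"ax":0,"ay":0,"az":0},{"x":0,"y":0,"z":0.034,"ax":0,"ay":0,"az":0},{"x":0,"y":0,"z":0.044,"ax":0,"ay":0,"az":0},{"x":0,"y":0,"z":0.052,"ax":0,"ay":0,"az":0},{"x":0,"y":0,"z":0.052,"ax":0,"ay":0,"az":0}]'
python3 -m jog '[{"x":0,"y":0,"z":0.01,"ax":0,"ay":0,"az":0},{"x":0,"y":0,"z":0.018,"ax":0,"ay":0,"az":0},{"x":0,"y":0,"z":0.025,"ax":0,"ay":0,"az":0},{"x":0,"y":0,"z":0.029,"ax":0,"ay":0,"az":0},{"x":0,"y":0,"z":0.031,"ax":0,"ay":0,"az":0},{"x":0,"y":0,"z":0.031,"ax":0,"ay":0,"az":0}]'
```

```text
clock: 9.35
tcp_pos: [0.4984, 0.2746, 0.1935]
tcp_rot: [0.0, 0.998, -0.058, -0.0]
contact_force: [-0.3, 0.0, -0.7]
opening: 0.088
finger_force: 25.0
clock: 10.1
tcp_pos: [0.4984, 0.2745, 0.1664]
tcp_rot: [-0.0, 0.998, -0.058, 0.001]
contact_force: [-12.3, -2.8, 27.5]
opening: 0.089
finger_force: 25.0
```

The slide is seated: TCP z is 0.1664 against 0.1666 expected, with 27 N of push. I release, rise and go to look at the fin.

```bash
python3 -m jog '[{"x":0,"y":0,"z":0,"ax":0,"ay":0,"az":0},{"x":0,"y":0,"z":0,"ax":0,"ay":0,"az":0},{"x":0,"y":0,"z":0,"ax":0,"ay":0,"az":0},{"x":0,"y":0,"z":0,"ax":0,"ay":0,"az":0},{"x":0,"y":0,"z":-0.01,"ax":0,"ay":0,"az":0},{"x":0,"y":0,"z":-0.035,"ax":0,"ay":0,"az":0},{"x":0,"y":0,"z":-0.07,"ax":0,"ay":0,"az":0},{"x":0,"y":0,"z":-0.1,"ax":0,"ay":0,"az":0}]' -0.4
python3 -m jog '[{"x":-0.02,"y":0.025,"z":-0.01,"ax":0,"ay":0,"az":0},{"x":-0.045,"y":0.06,"z":-0.02,"ax":0,"ay":0,"az":0},{"x":-0.065,"y":0.09,"z":-0.025,"ax":0,"ay":0,"az":0},{"x":-0.0794,"y":0.1135,"z":-0.025,"ax":0,"ay":0,"az":0},{"x":-0.0794,"y":0.1135,"z":-0.025,"ax":0,"ay":0,"az":0},{"x":-0.0794,"y":0.1135,"z":-0.025,"ax":0,"ay":0,"az":0}]' -0.3
python3 snap.py w5
```

```text
clock: 11.1
tcp_pos: [0.4988, 0.2747, 0.2653]
tcp_rot: [-0.0, 0.998, -0.058, 0.0]
contact_force: [0.6, 0.4, -0.6]
opening: 0.297
finger_force: 0.0
clock: 11.85
tcp_pos: [0.4069, 0.1715, 0.289]
tcp_rot: [-0.001, 0.998, -0.058, 0.001]
contact_force: [-0.0, 0.8, -0.4]
opening: 0.348
finger_force: 0.0
{"tcp_pos": [0.40691021917656023, 0.17148171957497538, 0.28903224145523626], "tcp_rot": [-0.0005050542009989411, 0.9983115326818522, -0.05808218133119207, 0.0005374443929581637], "q": [0.8483428253790702, -0.03606091341676935, -0.4787169258533808, 0.00024752799442298015, -1.1266823324041846, 0.6061175041309409], "opening": 0.34790852146504536}
```

View pics/w5.png

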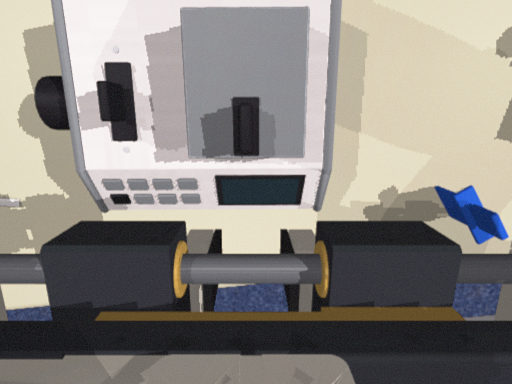

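The dark slide's cap sits in the slot at (118,101). The cover's top face spans columns 182–308, and the fin is around (246,126) with shadow beside it. I fit the fin and the cover.

Run:
```python
from h import *
import json
np.set_printoptions(precision=4,suppress=True)
o=json.load(open("w5.json")); C=cam("wrist",o); im=cv2.imread("pics/w5.png"); g=cv2.cvtColor(im,6).astype(int)
for v in (105,115,130,145,152): print(v,g[v,226:266])
print("col246",g[90:164,246]);print("col257",g[90:164,257])
P=lambda u,v,z: onplane(C,(u,v),z)
for nm,p in [("RL",(182,9)),("RR",(308,8)),("FL",(188,158)),("FR",(305,158))]: print(nm,P(*p,.131))
a=-.116; c,s=np.cos(a),np.sin(a)
for X,Y in [(.466,.164),(.466,.160)]:
  print([np.round(proj(C,[[X+c*x-s*y,Y+s*x+c*y,z]])[0],1).tolist() for z in(.163,.131) for x in(-.017,.017) for y in(-.005,.005)])
# dark slide home check: cap z=.095, tab top .129
X,Y=.4984,.2746
print([np.round(proj(C,[[X+c*x-s*y,Y+s*x+c*y,.095]])[0],1).tolist() for x in(-.033,.033) for y in(-.011,.011)])
print([np.round(proj(C,[[X+c*x-s*y,Y+s*x+c*y,.129]])[0],1).tolist() for x in(-.015,.015) for y in(-.004,.004)])
```

```text
105 [141 141 145 145 144 110  65  47  36  46  37  41  32  30  28  31  38  40
  39  36  33  40  42  34  35  30  43  39  41  45  41  47  47 111 129 141
 144 145 142 145]
115 [ 97  96  96 102  97  98  78  48  34  30  39  30  24  27  35  46  45  47
  49  41  48  37  41  41  41  37  30  36  37  31  34  33  49 105 122 126
 121 124 126 124]
130 [ 98  95 100 102  97  97  99  50  34  32  26  31  25  34  36  42  43  44
  42  38  43  41  43  38  42  35  32  35  35  30  37  33  46 105 121 125
 124 124 125 122]
145 [ 95  96  97  97  91  99  98  56  27  28  28  30  21  24  32  32  44  40
  43  40  41  41  41  39  33  38  37  33  34  41  24  36  45 104 123 119
 123 123 122 119]
152 [ 96  95  97  97  98  97  95  67  40  29  35  34  31  27  27  29  25  34
  32  33  36  33  25  26  22  27  34  37  35  30  40  27  45 104 121 122
 122 121 118 118]
col246 [145 145 142 146 143 147 123  76  46  42  42  41  38  38  38  33  41  45
  48  39  44  46  47  43  44  48  44  46  47  45  42  47  40  41  47  42
  46  43  40  39  43  45  42  42  40  38  38  47  36  39  44  34  36  34
  33  41  41  36  39  42  33  27  36  19  33  65 119 142 139 153 161 188
 225 238]
col257 [142 141 145 143 145 143 118  77  39  41  39  40  44  46  45  47  43  38
  39  37  32  37  39  34  41  33  36  40  39  36  36  33  37  35  34  33
  40  35  37  38  33  33  33  31  34  32  35  33  32  36  35  36  32  36
  39  36  32  34  32  34  29  33  27  35  30  62 119 137 134 156 197 226
 229 235]
RL [0.5515 0.2025 0.131 ]
RR [0.5417 0.114  0.131 ]
FL [0.4468 0.2159 0.131 ]
FR [0.436  0.1239 0.131 ]
[[257.4, 152.5], [242.8, 152.5], [257.6, 100.9], [242.5, 101.0], [256.6, 147.7], [243.9, 147.7], [256.8, 102.5], [243.6, 102.5]]
[[263.2, 151.9], [248.6, 151.9], [263.6, 100.2], [248.5, 100.2], [261.7, 147.1], [249.0, 147.1], [262.1, 101.9], [248.9, 101.9]]
[[135.4, 139.7], [110.8, 139.7], [128.1, 60.1], [101.9, 60.1]]
[[108.8, 119.7], [98.5, 119.7], [104.2, 78.6], [93.6, 78.6]]
```

The fin is at about (0.466,0.1667), which puts the hinge at about (0.5465,0.157). I descend, pinch the fin and check shelf clearance by triangulation.

```bash
python3 -m jog '[{"x":0.03,"y":-0.001,"z":0,"ax":0,"ay":0,"az":0},{"x":0.0593,"y":-0.0021,"z":0.015,"ax":0,"ay":0,"az":0},{"x":0.0593,"y":-0.0021,"z":0.045,"ax":0,"ay":0,"az":0},{"x":0.0593,"y":-0.0021,"z":0.07,"ax":0,"ay":0,"az":0},{"x":0.0593,"y":-0.0021,"z":0.085,"ax":0,"ay":0,"az":0},{"x":0.0593,"y":-0.0021,"z":0.085,"ax":0,"ay":0,"az":0},{"x":0.0593,"y":-0.0021,"z":0.085,"ax":0,"ay":0,"az":0}]'
python3 -m jog '[{"x":0,"y":0,"z":0,"ax":0,"ay":0,"az":0},{"x":0,"y":0,"z":0,"ax":0,"ay":0,"az":0},{"x":0,"y":0,"z":0,"ax":0,"ay":0,"az":0},{"x":0,"y":0,"z":0,"ax":0,"ay":0,"az":0},{"x":0,"y":0,"z":0,"ax":0,"ay":0,"az":0}]' -1 15
python3 - <<'E'
from h import *
T=cam("top");S=cam("scene")
for s,t in [((279,85),(187,70)),((490,140),(430,72)),((400,115),(340,67))]:
    P1=T[0]@np.c_[T[1],T[2]];P2=S[0]@np.c_[S[1],S[2]]
    X=cv2.triangulatePoints(P1,P2,np.array(t,float),np.array(s,float)).ravel();print(X[:3]/X[3])
E
```

```text
clock: 12.78
tcp_pos: [0.4662, 0.1669, 0.2041]
tcp_rot: [-0.0, 0.998, -0.058, 0.0]
contact_force: [0.8, 0.4, 0.3]
opening: 0.35
finger_force: 0.0
clock: 13.4
tcp_pos: [0.4662, 0.1682, 0.2042]
tcp_rot: [-0.002, 0.998, -0.058, 0.001]
contact_force: [-3.1, 7.2, 2.5]
opening: 0.111
finger_force: 15.0
[0.80912817 0.08445709 0.29522879]
[ 0.79910532 -0.52345642  0.30533308]
[ 0.81639495 -0.29933512  0.2993961 ]
```

Fin pinched: opening 9.8 mm, and the shelf is clear at x≈0.80. I'll swing the cover along its arc.

```bash
python3 -m jog '[{"x":0.003,"y":-0.0015,"z":-0.004,"ax":0,"ay":0,"az":0},{"x":0.007,"y":-0.0015,"z":-0.008,"ax":0,"ay":0,"az":0},{"x":0.0147,"y":-0.0015,"z":-0.0148,"ax":0,"ay":0,"az":0},{"x":0.0275,"y":-0.0015,"z":-0.0238,"ax":0,"ay":0,"az":0},{"x":0.0415,"y":-0.0015,"z":-0.0307,"ax":0,"ay":0,"az":0},{"x":0.0564,"y":-0.0015,"z":-0.0355,"ax":0,"ay":0,"az":0},{"x":0.0719,"y":-0.0015,"z":-0.0381,"ax":0,"ay":0,"az":0},{"x":0.0719,"y":-0.0015,"z":-0.0381,"ax":0,"ay":0,"az":0},{"x":0.0719,"y":-0.0015,"z":-0.0381,"ax":0,"ay":0,"az":0}]'
```

```text
clock: 14.52
tcp_pos: [0.5385, 0.1604, 0.2422]
tcp_rot: [-0.001, 0.998, -0.058, 0.001]
contact_force: [2.9, 3.9, -0.5]
opening: 0.114
finger_force: 15.0
```

```bash
python3 -m jog '[{"x":0.006,"y":0,"z":0,"ax":0,"ay":0,"az":0},{"x":0.0157,"y":0,"z":-0.0002,"ax":0,"ay":0,"az":0},{"x":0.0312,"y":0,"z":0.002,"ax":0,"ay":0,"az":0},{"x":0.0462,"y":0,"z":0.0064,"ax":0,"ay":0,"az":0},{"x":0.0603,"y":0,"z":0.0131,"ax":0,"ay":0,"az":0},{"x":0.0692,"y":0,"z":0.0186,"ax":0,"ay":0,"az":0},{"x":0.0751,"y":0,"z":0.0231,"ax":0,"ay":0,"az":0},{"x":0.0751,"y":0,"z":0.0231,"ax":0,"ay":0,"az":0},{"x":0.0751,"y":0,"z":0.0231,"ax":0,"ay":0,"az":0},{"x":0.0751,"y":0,"z":0.0231,"ax":0,"ay":0,"az":0}]'
```

```text
clock: 15.78
tcp_pos: [0.6132, 0.152, 0.2192]
tcp_rot: [-0.001, 0.998, -0.058, 0.002]
contact_force: [3.9, 6.3, -1.1]
opening: 0.109
finger_force: 15.0
```

Cover is at about 1.57. I release, retreat up and look at the filter tab.

```bash
python3 -m jog '[{"x":0,"y":0,"z":0,"ax":0,"ay":0,"az":0},{"x":0,"y":0,"z":0,"ax":0,"ay":0,"az":0},{"x":0,"y":0,"z":0,"ax":0,"ay":0,"az":0},{"x":0,"y":0,"z":0,"ax":0,"ay":0,"az":0},{"x":0,"y":0,"z":-0.015,"ax":0,"ay":0,"az":0},{"x":0,"y":0,"z":-0.05,"ax":0,"ay":0,"az":0},{"x":0,"y":0,"z":-0.09,"ax":0,"ay":0,"az":0},{"x":0,"y":0,"z":-0.11,"ax":0,"ay":0,"az":0},{"x":0,"y":0,"z":-0.11,"ax":0,"ay":0,"az":0}]' -0.3
python3 -m jog '[{"x":-0.02,"y":0,"z":0,"ax":0,"ay":0,"az":0},{"x":-0.06,"y":0,"z":0,"ax":0,"ay":0,"az":0},{"x":-0.1,"y":0,"z":0,"ax":0,"ay":0,"az":0},{"x":-0.14,"y":0.001,"z":0.02,"ax":0,"ay":0,"az":0},{"x":-0.175,"y":0.002,"z":0.045,"ax":0,"ay":0,"az":0},{"x":-0.189,"y":0.0025,"z":0.06,"ax":0,"ay":0,"az":0},{"x":-0.189,"y":0.0025,"z":0.06,"ax":0,"ay":0,"az":0},{"x":-0.189,"y":0.0025,"z":0.06,"ax":0,"ay":0,"az":0}]'
python3 snap.py w6
```

```text
clock: 16.9
tcp_pos: [0.6125, 0.151, 0.3315]
tcp_rot: [-0.001, 0.998, -0.058, 0.002]
contact_force: [-0.3, -0.1, -0.3]
opening: 0.35
finger_force: 0.0
clock: 17.9
tcp_pos: [0.4245, 0.1705, 0.2689]
tcp_rot: [-0.0, 0.998, -0.058, 0.0]
contact_force: [0.5, -0.3, 0.1]
opening: 0.351
finger_force: 0.0
{"tcp_pos": [0.4245281366361576, 0.17054856295665102, 0.2688948416838516], "tcp_rot": [-0.00013537375003560472, 0.9983196310452853, -0.057946158312398736, 0.0003723981574344885], "q": [0.8148983603984924, 0.010790705957769478, -0.48146754023551774, 0.0004502668845381207, -1.0778520565711003, 0.639727746095462], "opening": 0.3512970470960818}
```

View pics/w6.png

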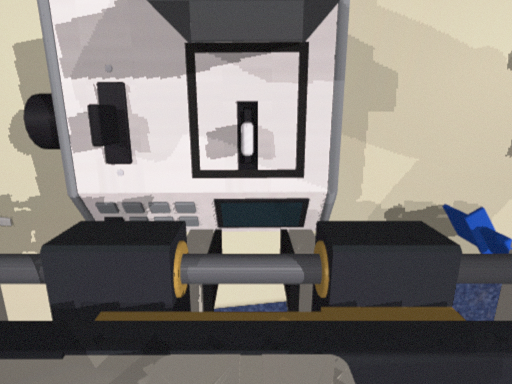

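The cover stands open and clear. The filter slot is at (248,136), with the bright pull tab at (247.5,139).

Run:
```python
from h import *
import json
np.set_printoptions(precision=4,suppress=True)
o=json.load(open("w6.json")); C=cam("wrist",o); g=cv2.cvtColor(cv2.imread("pics/w6.png"),6)
m=np.zeros_like(g);m[105:170,238:257]=g[105:170,238:257]>110
st=cv2.connectedComponentsWithStats(m);print(st[2],st[3])
s=onplane(C,(247.7,136.5),.09);print(s)
for p in((247.5,140),(247.5,122),(247.5,158)):print(onplane(C,p,.124))
Rm=quat(o["tcp_rot"]).as_matrix();print("tool shift to slot",Rm.T@(np.array([s[0],s[1],.1598])-o["tcp_pos"]),"yaw",2*np.arctan2(o["tcp_rot"][2],o["tcp_rot"][1]))
```

```text
[[     0      0    512    384 196238]
 [   241    122     12     34    370]] [[255.5164 191.6002]
 [246.8162 138.3757]]
[0.474  0.1663 0.09  ]
[0.4739 0.1661 0.124 ]
[0.4867 0.1646 0.124 ]
[0.4606 0.1677 0.124 ]
tool shift to slot [ 0.0496 -0.0015  0.1091] yaw -0.11595728030971449
```

```bash
python3 -m jog '[{"x":0.025,"y":-0.001,"z":0,"ax":0,"ay":0,"az":0},{"x":0.0496,"y":-0.0018,"z":0.01,"ax":0,"ay":0,"az":0},{"x":0.0496,"y":-0.0018,"z":0.04,"ax":0,"ay":0,"az":0},{"x":0.0496,"y":-0.0018,"z":0.075,"ax":0,"ay":0,"az":0},{"x":0.0496,"y":-0.0018,"z":0.1,"ax":0,"ay":0,"az":0},{"x":0.0496,"y":-0.0018,"z":0.109,"ax":0,"ay":0,"az":0},{"x":0.0496,"y":-0.0018,"z":0.109,"ax":0,"ay":0,"az":0},{"x":0.0496,"y":-0.0018,"z":0.109,"ax":0,"ay":0,"az":0}]'
python3 -m jog '[{"x":0,"y":0,"z":0,"ax":0,"ay":0,"az":0},{"x":0,"y":0,"z":0,"ax":0,"ay":0,"az":0},{"x":0,"y":0,"z":0,"ax":0,"ay":0,"az":0},{"x":0,"y":0,"z":0,"ax":0,"ay":0,"az":0},{"x":0,"y":0,"z":0,"ax":0,"ay":0,"az":0},{"x":0,"y":0,"z":0,"ax":0,"ay":0,"az":0}]' -1 25
```

```text
clock: 18.95
tcp_pos: [0.4741, 0.1667, 0.1604]
tcp_rot: [-0.001, 0.998, -0.058, 0.001]
contact_force: [-0.4, 0.7, -0.0]
opening: 0.35
finger_force: 0.0
clock: 19.7
tcp_pos: [0.4736, 0.1668, 0.1597]
tcp_rot: [-0.0, 0.998, -0.058, 0.0]
contact_force: [-1.1, 3.9, 4.1]
opening: 0.09
finger_force: 25.0
```

Tab gripped. I draw it straight up, carry it to the right-hand side and turn it.

```bash
python3 -m jog '[{"x":0,"y":0,"z":-0.008,"ax":0,"ay":0,"az":0},{"x":0,"y":0,"z":-0.025,"ax":0,"ay":0,"az":0},{"x":0,"y":0,"z":-0.05,"ax":0,"ay":0,"az":0},{"x":0,"y":0,"z":-0.08,"ax":0,"ay":0,"az":0},{"x":0,"y":0,"z":-0.115,"ax":0,"ay":0,"az":0},{"x":0,"y":0,"z":-0.15,"ax":0,"ay":0,"az":0},{"x":0,"y":0,"z":-0.18,"ax":0,"ay":0,"az":0},{"x":0,"y":0,"z":-0.19,"ax":0,"ay":0,"az":0},{"x":0,"y":0,"z":-0.19,"ax":0,"ay":0,"az":0}]'
python3 -m jog '[{"x":0,"y":0.015,"z":0,"ax":0,"ay":0,"az":0},{"x":0.001,"y":0.045,"z":0,"ax":0,"ay":0,"az":0},{"x":0.003,"y":0.08,"z":0,"ax":0,"ay":0,"az":0},{"x":0.004,"y":0.115,"z":0,"ax":0,"ay":0,"az":0.1},{"x":0.005,"y":0.145,"z":0.005,"ax":0,"ay":0,"az":0.25},{"x":0.006,"y":0.163,"z":0.01,"ax":0,"ay":0,"az":0.42},{"x":0.006,"y":0.1674,"z":0.015,"ax":0,"ay":0,"az":0.6},{"x":0.006,"y":0.1674,"z":0.02,"ax":0,"ay":0,"az":0.78},{"x":0.006,"y":0.1674,"z":0.023,"ax":0,"ay":0,"az":0.96},{"x":0.006,"y":0.1674,"z":0.023,"ax":0,"ay":0,"az":1.12},{"x":0.006,"y":0.1674,"z":0.023,"ax":0,"ay":0,"az":1.26},{"x":0.006,"y":0.1674,"z":0.023,"ax":0,"ay":0,"az":1.36}]'
python3 -m jog '[{"x":0,"y":0,"z":0,"ax":0,"ay":0,"az":0.07},{"x":0,"y":0,"z":0,"ax":0,"ay":0,"az":0.095},{"x":0,"y":0,"z":0,"ax":0,"ay":0,"az":0.095},{"x":0,"y":0,"z":0,"ax":0,"ay":0,"az":0.095},{"x":0,"y":0,"z":0,"ax":0,"ay":0,"az":0.095},{"x":0,"y":0,"z":0,"ax":0,"ay":0,"az":0.095}]'
python3 - <<'E'
from h import *
a=optics.grab_frame("scene")[:,:,::-1];w=optics.grab_frame("top")[:,:,::-1]
cv2.imwrite("pics/end.png",np.vstack([np.hstack([cv2.resize(a[100:300,100:360],(520,400)),cv2.resize(w[150:300,90:230],(280,300))if 0 else cv2.copyMakeBorder(cv2.resize(w[150:300,90:230],(280,300)),0,100,0,0,0)])]))
E
```

```text
clock: 20.82
tcp_pos: [0.4731, 0.166, 0.3489]
tcp_rot: [0.0, 0.998, -0.058, -0.0]
contact_force: [-0.3, -1.0, -0.4]
opening: 0.093
finger_force: 25.0
clock: 22.32
tcp_pos: [0.4589, -0.0015, 0.3249]
tcp_rot: [0.001, 0.738, -0.675, -0.001]
contact_force: [0.2, -0.3, -0.3]
opening: 0.092
finger_force: 25.0
clock: 23.08
tcp_pos: [0.4598, -0.0007, 0.3263]
tcp_rot: [0.0, -0.707, 0.707, -0.0]
contact_force: [0.4, 0.1, -0.7]
opening: 0.093
finger_force: 25.0
```

View pics/end.png

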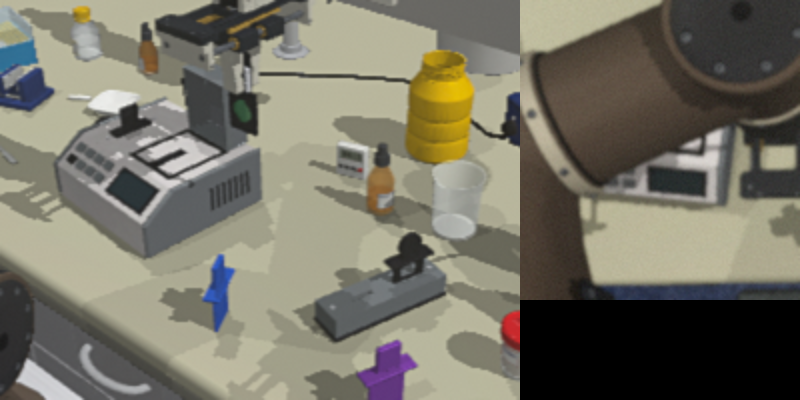

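The final picture shows the dark slide home on the deck at (130,120), the cover upright at (205,105), and the filter held upright at (243,112) with its green glass facing front. Everything else is where it was, so I hand it in.

```bash
python3 -c "
from workcell import workorder
print(workorder.hand_in())"
```

```text
the job is handed in; nothing more can be done
None
```

I handed the job in at about 23 s, but the hand-in returned no verdict. The dark slide is home and released, and the cover stands upright. The filter slide is held upright beside the instrument, with its glass about 23 cm above the bench and facing the front edge.

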